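# Pick the yellow spacer rings with the skewer

### The job

Take the orange-handled picking skewer by its handle, pass its rod through both yellow spacer rings standing in their rack, and lift the two off together as a stack. Then stand the loaded skewer upright on its foot in the empty blue order tray, with both rings still hanging on the rod inside the tray, set down and not dropped, and let go.

Things in the scene. Friction and masses are not known exactly. Their poses are not given: they have to be found in the camera images.
- skewer_grip (a point): Skewer standing loose on its foot, 0.4 kg. Point: grip, on the axis of the orange handle (24 x 24 mm, square to x and y, 140 tall), 112 mm above the foot's underside. z up, x along the rod. Level steel rod, 10 mm thick, axis 37 mm below this point, ends at x = 125 mm; tip turned up, to 21 mm below this point. Steel foot 8 thick, x -45 to 25 mm, 70 wide. Stable on its foot, also with the rings.
- yellow_near_center (a point): Near one of two yellow nylon rings on edge in a fixed grey rack: outer diameter 64 mm, hole 42, 12 thick, 30 g. Point: centre of the hole, 132 mm above the bench. x: hole axis, level, away from the robot within 15 degrees; y, z meaningless (it rolls). The rack reaches 30 mm along x either way from the pair's middle, no higher than the ring centres; 46 mm wide gap along its middle, open above.
- yellow_far_center (a point): Far one of the two yellow rings, the same size and axes, 30 mm behind the near one on the same axis. Both rest 100 mm above the bench in upright slots and lift straight up; a rod comes in from the robot's side, near ring first. A like rack beside it holds two black rings.
- tray: Empty open blue tray, fixed on the bench: 260 mm long in its x, 180 mm wide in its y, walls 35 mm high and 5 mm thick, floor 5 mm thick. Origin at the centre of its underside, on the bench; z up, x roughly away from the robot.
Not all that is in view belongs to the job. Leave any brown or purple look-alike of the part that bears yellow_near_center alone.

How it is judged:
By the outcome, as a careful person would: the job done as asked, in the order asked, and still so for the second after the job is handed in, with the robot touching nothing.
It also fails if it takes over 64 s, if anything falls off the work surface, if the arm or the gripper's body presses on something with over 40 N, if the wrist force passes 120 N, or if a joint passes its speed limit or range.

### The arm

A 6-joint arm with a two-finger parallel gripper is mounted at the origin on the work surface. World frame = base frame: x ahead of the robot, y to its left, z up, the work surface at z = 0. Lengths are in m, angles in rad, forces in N, time in s.
With the tool pointing down it reaches from about 0.25 to 0.775 m from the base axis. Payload 4 kg.
Tool frame: the origin (TCP) lies midway between the tips of the shut fingers; the grasp point (between the pads) lies 19 mm behind it; z points along the fingers, y is the line along which they close (so a half turn about z gives the same grasp; the last joint's range is limited). The gripper opens to 94 mm and grips with 3 to 60 N. Pads are 16 mm wide; open, the fingers measure 119 mm over their backs; the gripper's body (75 mm by 177 mm) begins 78 mm behind the grasp point.
Start: joints at [-1.383, 0.087, 1.371, -0, 1.684, -0.103], TCP at [0.158, -0.527, 0.206] pointing down, gripper open.
Joint ranges: [-3.1, 3.1], [-0.76, 2.03], [0.27, 2.55], [-1.08, 4.22], [0.17, 2.65], [-2.57, 2.57]. Speed limits (rad/s): [2.79, 2.79, 3.14, 3.14, 3.14, 3.14].

### API

Orientations are given as a rotation vector (axis times angle).
In Python, from rig import status, imaging, job_done gives the robot as it stands.
- The arm moves only by the tool apply_moves, never from a script. Its argument "rows" is a list of rows, each a list of 6 numbers: the shift along the world's x, y, z each as a share of 0.15 m, from -1 to 1, then the turn, a rotation vector about the world's x, y, z each as a share of 120 degrees, from -1 to 1. A call has 1 to 20 rows; each row shifts and turns the commanded pose from where the row before left it; what a row does not reach is not made up. A row lasts 1/10 s, in which the tool goes at most 50 mm and 8.59 degrees, less where a joint would pass 70% of its speed; a pose out of reach is approached as far as the arm can. A call with a number of a shift or a turn outside -1 to 1 is refused whole. A call with a gripper value outside its range is refused whole. "gripper" is the gripper's target within -1 to 1 (fully open at 1, half-way at 0, shut at -1), set as the call begins (left out, the last holds). The fingers move at their own pace and stop on an object; "grip_force" is the grip in N (left out, the last holds). Time passes only in rows, so rows that do not move let the fingers close. It gives the time, the measured TCP pose, the force, the opening and the grip force at its end, in the units of the state.
- status.get_obs(): the state, without advancing time (a new reading comes with each control period).
- imaging.camera(name): name is "scene" or "side" or "wrist"; returns a dict with "color" (480x640x3 uint8, red, green, blue), "camera_matrix" (3x3 intrinsics, pixels), "k1" (the pictures are not rectified: a ray, as slopes to the right and down, at radius r is drawn at 1 + k1 r^2 times it, then the intrinsics apply), "T" (4x4, takes a point from camera to world coordinates); the wrist camera has in their place "mount" (4x4, takes a point from camera to tool coordinates, whose origin is the TCP and whose axes are the flange's). Camera axes: x right, y up, looking along -z (the intrinsics and any distortion apply to the point x, -y, -z); pixel columns grow to the right and rows downward; lengths in m; the calibration is good to about 2 mm. A picture is of the moment at which its call begins: read the wrist's pose just before it. There is no depth.
- job_done(): hands the job in; it is judged then, once.
The state is a dict: "time_s": time; "joint_pos": joint angles; "qvel": joint speeds; "joint_efforts": joint torques, N m; "tcp_pos": TCP position; "orientation": TCP orientation; "wrist_force": force on the tool from outside, world axes, zero at the start; "ft_torque": the same for the moment, N m; "gripper_width": finger opening in m; "finger_force": force on a finger pad.
Only numpy, scipy, OpenCV 4.12 (cv2) and the standard library are available. Lean on these libraries where they do the work, as an engineer would, in place of code of your own. Each camera call takes 0.05 s, during which the arm holds its last target. There are 200 camera calls.

## Working session

There is one attempt and no reset: what is moved stays moved. The work goes in short steps, Python scripts to look and compute and a tool call to move; the robot and the scene stay as the last step left them, time stands still between calls to the robot, and variables do not carry over. Pictures are saved under pics/ and viewed, at most 10 in all, crops included, and the job is handed in when it is done.

Besides the shell and the picture viewer there is one more tool, called after "Request:" as name(argument=value, ...), one argument or row to a line, values as JSON. apply_moves: Moves the arm, as the interface text tells. Shift numbers are shares of 0.15 m and turn numbers shares of 120 degrees, none past 1 either way. Its arguments: {"type":"object","properties":{"rows":{"type":"array"},"gripper":{"type":"number"},"grip_force":{"type":"number"}},"required":["rows"]}

```bash
ls; mkdir -p pics; cat > h.py <<'E'
import numpy as np, cv2
from rig import status, imaging
from scipy.spatial.transform import Rotation as R
def grab(name,fn):
    o=status.get_obs(); c=imaging.camera(name)
    if name=='wrist':
        T=np.eye(4);T[:3,:3]=R.from_rotvec(o['orientation']).as_matrix();T[:3,3]=o['tcp_pos'];T=T@np.array(c['mount'])
    else: T=np.array(c['T'])
    cv2.imwrite(f'pics/{fn}.png',c['color'][:,:,::-1]); np.savez(f'pics/{fn}.npz',K=c['camera_matrix'],k1=c['k1'],T=T)
def load(fn):
    d=np.load(f'pics/{fn}.npz');return d['K'],float(d['k1']),d['T']
def ray(fn,uv):
    K,k1,T=load(fn)
    p=cv2.undistortPoints(np.array([[uv]],float),K,np.array([k1,0,0,0,0.]))[0,0]
    return T[:3,3],T[:3,:3]@np.array([p[0],-p[1],-1])
def onz(fn,uv,z):
    o,d=ray(fn,uv);return o+d*(z-o[2])/d[2]
def tri(obs):
    A=np.zeros((3,3));b=np.zeros(3)
    for fn,uv in obs:
        o,d=ray(fn,uv);d=d/np.linalg.norm(d);P=np.eye(3)-np.outer(d,d);A+=P;b+=P@o
    x=np.linalg.solve(A,b)
    return x,[np.linalg.norm(np.cross(x-ray(f,u)[0],ray(f,u)[1]/np.linalg.norm(ray(f,u)[1]))) for f,u in obs]
def proj(fn,P):
    K,k1,T=load(fn);p=np.linalg.inv(T)@np.r_[P,1];a=np.array([p[0],-p[1]])/-p[2];a=a*(1+k1*(a@a));return (K@np.r_[a,1])[:2]
E
python3 - <<'E'
from h import *
for n in('scene','side'):
    grab(n,n+'0'); print(load(n+'0'))
o=status.get_obs();print(o['orientation'],o['time_s'])
E
```

```text
pics
(array([[500.67159193,   0.        , 314.76876837],
       [  0.        , 500.67159193, 251.40425612],
       [  0.        ,   0.        ,   1.        ]]), 0.006699957647024092, array([[-8.81159814e-03, -8.74502766e-01,  4.84940478e-01,
         1.06676579e+00],
       [ 9.99951166e-01, -9.87608685e-03,  3.59843246e-04,
         2.11385273e-02],
       [ 4.47463037e-03,  4.84919967e-01,  8.74547085e-01,
         1.08679657e+00],
       [ 0.00000000e+00,  0.00000000e+00,  0.00000000e+00,
         1.00000000e+00]]))
(array([[591.53406882,   0.        , 321.99362913],
       [  0.        , 591.53406882, 232.78398148],
       [  0.        ,   0.        ,   1.        ]]), 0.03755510357349685, array([[-0.83835357,  0.37517241, -0.39548573, -0.01475129],
       [-0.54477986, -0.55073035,  0.63238515,  0.82235566],
       [ 0.01944747,  0.74561501,  0.66609313,  0.96313914],
       [ 0.        ,  0.        ,  0.        ,  1.        ]]))
[-3.10647491e+00 -4.54907167e-01  1.30926197e-04] 0.1
```

View pics/scene0.png

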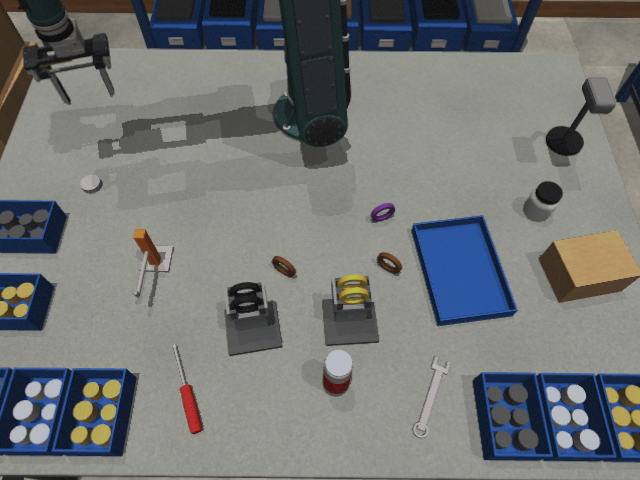

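View pics/side0.png

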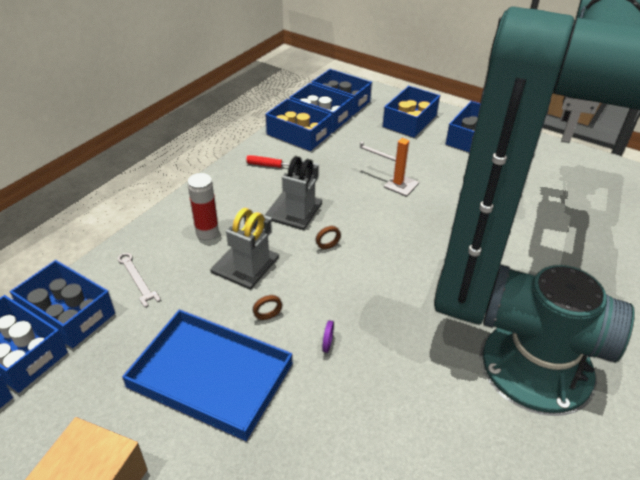

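The scene view shows the skewer at about (147,250) with its rod towards (138,292), the yellow rings at (353,289), and the tray with corners near (413,222), (485,216), (515,313), (439,324). In the side view the skewer is at (402,165), the rings at (248,224) and the tray at (208,372). I'll enlarge these areas.

```bash
python3 - <<'E'
import cv2,numpy as np
def c(f,x,y,w,h): return cv2.resize(cv2.imread(f'pics/{f}0.png')[y:y+h,x:x+w],(400,300),interpolation=cv2.INTER_CUBIC)
# scale 5 : 80x60
a=np.hstack([c('scene',115,225,80,60+0),c('scene',312,260,80,60)])
b=np.hstack([c('side',350,135,80,60),c('side',210,195,80,60)])
cv2.imwrite('pics/crop1.png',np.vstack([a,b]))
E
```

```text
(no output)
```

View pics/crop1.png

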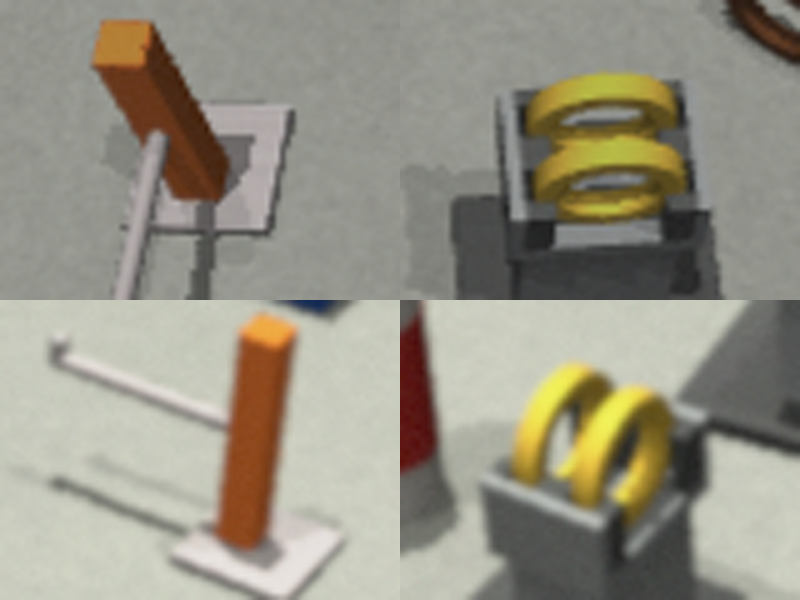

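```bash
python3 - <<'E'
from h import *
np.set_printoptions(precision=4,suppress=True)
s,d='scene0','side0'
for n,a,b in [('htop',(139.3,233.3),(403.3,140.7)),('tip',(138,291.5),(361.2,143.7)),('near crown',(352.1,277.3),(257.8,214.8)),('far crown',(353.7,289.6),(245.8,209.2))]:
    print(n,*tri([(s,a),(d,b)]),onz(s,a,.164))
f=[(132+9,0)]
# foot corners z=.008: crop scene
for uv in [(115+205/5,225+102/5),(115+294/5,225+106/5),(115+272/5,225+234/5)]: print('foot',onz(s,uv,.008))
for uv in [(413,222),(485,216),(515,313),(439,324)]: print('tray sc',onz(s,uv,.035))
for uv in [(181,314),(292,354),(250,434),(125,379)]: print('tray sd',onz(d,uv,.035))
E
```

```text
htop [ 0.4966 -0.3692  0.1374] [np.float64(0.002740826541532962), np.float64(0.0027408265415330207)] [ 0.5149 -0.356   0.164 ]
tip [ 0.6146 -0.3661  0.0865] [np.float64(0.002452831278468676), np.float64(0.0024528312784689544)] [ 0.6514 -0.3342  0.164 ]
near crown [0.608  0.0935 0.1591] [np.float64(0.006267222140900693), np.float64(0.006267222140900546)] [0.6149 0.0978 0.164 ]
far crown [0.6375 0.0959 0.1624] [np.float64(0.006015191909378243), np.float64(0.006015191909378431)] [0.6425 0.1003 0.164 ]
foot [ 0.456  -0.3723  0.008 ]
foot [ 0.4578 -0.3281  0.008 ]
foot [ 0.5286 -0.3283  0.008 ]
tray sc [0.3972 0.264  0.035 ]
tray sc [0.3774 0.4458 0.035 ]
tray sc [0.637  0.4727 0.035 ]
tray sc [0.6651 0.2987 0.035 ]
tray sd [0.6379 0.3089 0.035 ]
tray sd [0.3942 0.265  0.035 ]
tray sd [0.3582 0.4394 0.035 ]
tray sd [0.6152 0.4787 0.035 ]
```

Request:
apply_moves(
  rows=[
    [0.226,0.105,0.03,0,0,-0.013],
    [0.226,0.105,0.03,0,0,-0.013],
    [0.226,0.105,0.03,0,0,-0.013],
    [0.226,0.105,0.03,0,0,-0.013],
    [0.226,0.105,0.03,0,0,-0.013],
    [0.226,0.105,0.03,0,0,-0.013],
    [0.226,0.105,0.03,0,0,-0.013],
    [0.226,0.105,0.03,0,0,-0.013],
    [0.226,0.105,0.03,0,0,-0.013],
    [0.226,0.105,0.03,0,0,-0.013],
    [0,0,0,0,0,0],
    [0,0,0,0,0,0],
    [0,0,0,0,0,0],
  ],
  gripper=1,
)

```text
time_s: 1.4
tcp_pos: [0.4957, -0.3699, 0.2499]
orientation: [-3.141, -0.028, 0.002]
wrist_force: [-0.7, 0.5, 0.2]
gripper_width: 0.094
finger_force: 0.0
```

```bash
python3 -c "
from h import *
grab('wrist','w1');print(load('w1'));print(proj('w1',[.497,-.369,.148]),proj('w1',[.615,-.366,.08]))"
```

```text
(array([[335.64345314,   0.        , 321.00898043],
       [  0.        , 335.64345314, 234.26274349],
       [  0.        ,   0.        ,   1.        ]]), -0.004740931261313105, array([[ 0.01813583,  0.96287743,  0.26932907,  0.57454508],
       [-0.99983314,  0.01805424,  0.00278017, -0.3673952 ],
       [-0.00218557, -0.26933455,  0.9630442 ,  0.4297698 ],
       [ 0.        ,  0.        ,  0.        ,  1.        ]]))
[321.94386758 232.89033446] [321.11512433  97.22469938]
```

View pics/w1.png

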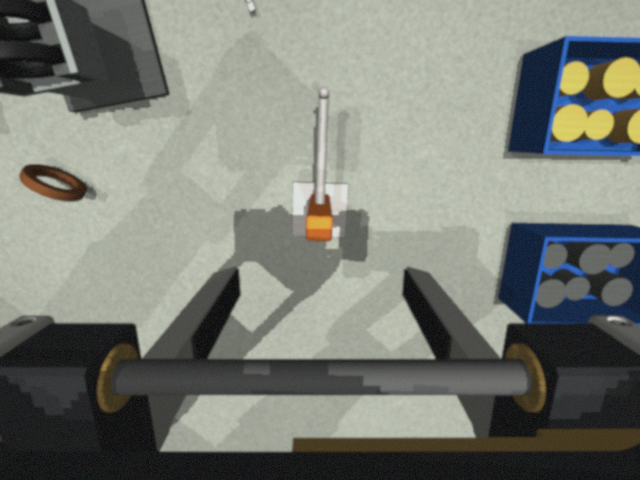

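The wrist view shows the handle top spanning about (307–331, 213–241), centre (319,227), with the rod tip at (323,92).

```bash
python3 -c "
from h import *
for z in(.140,.148): print(onz('w1',(319,227),z))
print(onz('w1',(323,92),.09), onz('w1',(320,190),.08))
print(tri([('w1',(319,227)),('scene0',(139.3,233.3)),('side0',(403.3,140.7))]))"
```

```text
[ 0.50019214 -0.36632001  0.14      ]
[ 0.50224489 -0.36634969  0.148     ]
[ 0.61846061 -0.36772868  0.09      ] [ 0.52466796 -0.36648212  0.08      ]
(array([ 0.49773239, -0.36777385,  0.1380931 ]), [np.float64(0.0024046265410589966), np.float64(0.0016885951680878674), np.float64(0.004001254160515029)])
```

Request:
apply_moves(
  rows=[
    [0.015,0.015,-0.15,0,0,-0.005],
    [0,0,-0.15,0,0,-0.005],
    [0,0,-0.15,0,0,0],
    [0,0,-0.15,0,0,0],
    [0,0,-0.15,0,0,0],
    [0,0,-0.15,0,0,0],
    [0,0,-0.147,0,0,0],
    [0,0,0,0,0,0],
    [0,0,0,0,0,0],
    [0,0,0,0,0,0],
  ],
)

```text
time_s: 2.45
tcp_pos: [0.4993, -0.3683, 0.0955]
orientation: [3.139, -0.005, 0.004]
wrist_force: [0.0, -0.3, 1.1]
gripper_width: 0.0938
finger_force: 0.0
```

Request:
apply_moves(
  rows=[
    [0,0,0,0,0,0],
    [0,0,0,0,0,0],
    [0,0,0,0,0,0],
    [0,0,0,0,0,0],
    [0,0,0,0,0,0],
    [0,0,0,0,0,0],
    [0,0,0,0,0,0],
    [0,0,0,0,0,0],
    [0,0,0,0,0,0],
    [0,0,0,0,0,0],
  ],
  gripper=-1,
  grip_force=50,
)

```text
time_s: 3.45
tcp_pos: [0.4989, -0.3673, 0.0933]
orientation: [3.141, -0.004, -0.0]
wrist_force: [0.0, -0.8, -1.3]
gripper_width: 0.0236
finger_force: 49.9
```

Request:
apply_moves(
  rows=[
    [0,0,0.12,0,0,0],
    [0,0,0.12,0,0,0],
    [-0.1,0,0.12,0,0,0],
    [-0.1,0.1,0.12,0,0,0],
    [-0.1,0.2,0,0,0,0],
    [-0.1,0.2,0,0,0,0],
    [-0.1,0.2,0,0,0,0.004],
    [0,0.2,0,0,0,0.004],
    [0,0.2,0,0,0,0.004],
    [0,0.2,0,0,0,0.004],
    [0,0.2,0,0,0,0.004],
    [0,0.2,0,0,0,0.004],
    [0,0.2,0,0,0,0.004],
    [0,0.2,0,0,0,0.004],
    [0,0.2,0,0,0,0.004],
    [0,0.2,0,0,0,0.004],
    [0,0.2,0,0,0,0.004],
    [0,0.2,0,0,0,0.004],
    [0,0.1,0,0,0,0],
  ],
)

```text
time_s: 5.35
tcp_pos: [0.4228, 0.085, 0.1644]
orientation: [-3.137, -0.158, 0.003]
wrist_force: [0.1, -0.9, -3.5]
gripper_width: 0.0237
finger_force: 49.9
```

Request:
apply_moves(
  rows=[
    [0,0,0,0,0,0],
    [0,0,0,0,0,0],
    [0,0,0,0,0,0],
    [0,0,0,0,0,0],
  ],
)

```text
time_s: 5.75
tcp_pos: [0.4239, 0.082, 0.1653]
orientation: [3.138, 0.152, -0.001]
wrist_force: [-0.6, 0.2, -4.1]
gripper_width: 0.0237
finger_force: 49.9
```

```bash
python3 -c "
from h import *
for n in('wrist','scene','side'): grab(n,n+'2')
o=status.get_obs();print(o['tcp_pos'],o['orientation'],o['joint_pos'])
w=cv2.imread('pics/wrist2.png')
rs=lambda im,w,h:cv2.resize(im,(w,h),interpolation=cv2.INTER_CUBIC)
for P in ([.608,.095,.132],[.637,.097,.132],[.545,.09,.124]): print([proj(n+'2',P) for n in('wrist','scene','side')])
"
```

```text
[0.42399386 0.08223631 0.16544687] [ 3.13774964e+00  1.52140709e-01 -1.65231215e-05] [ 6.02776158e-02 -1.68917359e-01  1.69672467e+00 -1.56744964e-04
  1.61379772e+00  1.53416869e+00]
[array([332.93449747, -66.14105355]), array([349.63100276, 281.01521684]), array([255.28960223, 225.96980535])]
[array([ 335.07112712, -134.5619396 ]), array([350.93895036, 293.59482771]), array([243.97467838, 221.46595951])]
[array([329.65527655,  67.51019125]), array([346.38593309, 256.5590846 ]), array([280.78097654, 238.65593855])]
```

View pics/wrist2.png

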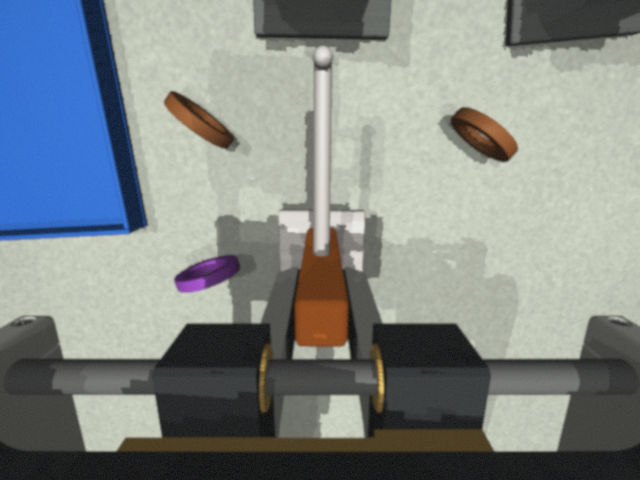

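The wrist view shows the rod tip at (323,57) and the yellow rack only at the top edge (254–390, 0–37), with the rings out of view. I'll rise and advance so the rings come into view below the rod.

Request:
apply_moves(
  rows=[
    [0,0,0.2,0,0,0],
    [0,0,0.2,0,0,0],
    [0.1,0,0,0,0,0],
    [0.1,0,0,0,0,0],
    [0.1,0,0,0,0,0],
    [0.1,0,0,0,0,0],
    [0.1,0,0,0,0,0],
    [0,0,0,0,0,0],
    [0,0,0,0,0,0],
    [0,0,0,0,0,0],
    [0,0,0,0,0,0],
  ],
)

```text
time_s: 7.0
tcp_pos: [0.4984, 0.0828, 0.2257]
orientation: [3.138, 0.154, 0.0]
wrist_force: [0.7, -0.8, -3.1]
gripper_width: 0.0239
finger_force: 49.9
```

```bash
python3 -c "
from h import *
for n in('wrist','scene','side'): grab(n,n+'3')
o=status.get_obs();print(o['tcp_pos'],o['orientation'])
rs=lambda im,w,h:cv2.resize(im,(w,h),interpolation=cv2.INTER_CUBIC)
w=cv2.imread('pics/wrist3.png')[0:200,220:420]
s=cv2.imread('pics/scene2.png')[220:320,310:410]
d=cv2.imread('pics/side2.png')[190:270,220:320]
cv2.imwrite('pics/crop3.png',np.hstack([rs(w,600,600),np.vstack([rs(s,200,200),rs(d,200,160),np.zeros((240,200,3),np.uint8)])]))
"
```

```text
[0.49862936 0.08284771 0.2256942 ] [3.13769396e+00 1.54243910e-01 5.76984909e-04]
```

View pics/crop3.png

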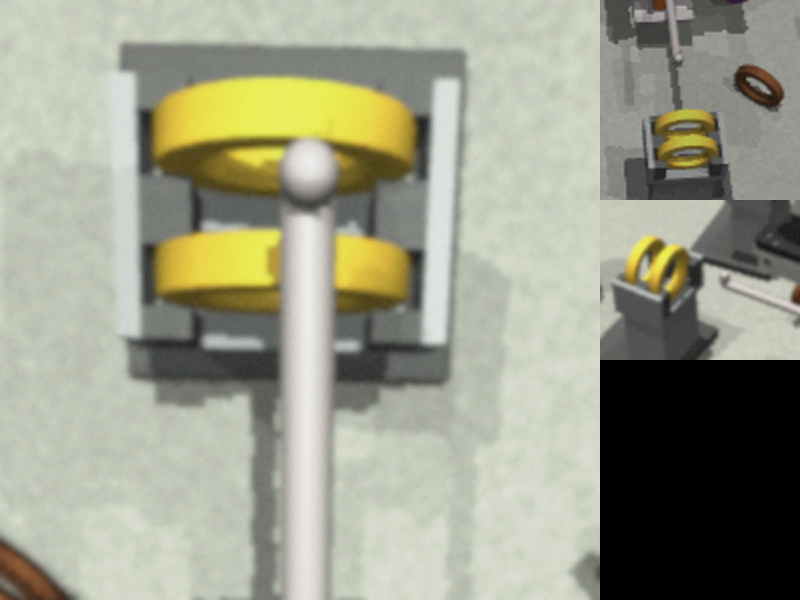

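The crop shows the near ring crown at wrist pixel (314,86), the far ring crown at (315,34), and the rod tip at (323,57).

```bash
python3 -c "
from h import *
np.set_printoptions(precision=4,suppress=True)
n=onz('wrist3',(314.2,85.7),.164);f=onz('wrist3',(314.7,34.3),.164);print(n,f,f-n,np.degrees(np.arctan2(*(f-n)[1::-1])))
o=status.get_obs();t=np.array(o['tcp_pos']);M=R.from_rotvec(o['orientation']).as_matrix();print(M)
zt=t[2]+.019
a=onz('wrist3',(323,57.3),zt-.026);b=onz('wrist3',(321.7,193),zt-.037);print('tip',a,'rod',b,np.degrees(np.arctan2(*(a-b)[1::-1])))
# rack white side rails tops z~.132, near/far ends crop px
for p in [(138,335),(124,75),(432,343),(447,80)]: print(onz('wrist3',(220+p[0]/3,p[1]/3),.132))
# scene/side tip in picture 2
print(tri([('scene2',(310+80/2,220+58/2)),('side2',(220+125/2,190+(277-200)/2))]), 'tcp then .424 .0822 .1654')
"
```

```text
[0.6115 0.1    0.164 ] [0.642  0.1025 0.164 ] [ 0.0305  0.0025 -0.    ] 4.734492172429982
[[ 0.9952  0.0981  0.0004]
 [ 0.0981 -0.9952 -0.0001]
 [ 0.0004  0.0001 -1.    ]]
tip [0.6172 0.0949 0.2187] rod [0.5471 0.0886 0.2077] 5.142003714318263
[0.5941 0.1363 0.132 ]
[0.6528 0.1429 0.132 ]
[0.5996 0.0611 0.132 ]
[0.6594 0.0654 0.132 ]
(array([0.5409, 0.0934, 0.1552]), [np.float64(0.003366211766205734), np.float64(0.003366211766205732)]) tcp then .424 .0822 .1654
```

Request:
apply_moves(
  rows=[
    [-0.113,0.027,0,0,0,0],
    [-0.113,-0.01,0,0,0,0],
    [-0.113,-0.01,0,0,0,0],
    [-0.113,-0.01,0,0,0,0],
    [-0.113,-0.01,0,0,0,0],
    [0,0,-0.135,0,0,0],
    [0,0,-0.135,0,0,0],
    [0,0,-0.135,0,0,0],
    [0,0,-0.135,0,0,0],
    [0,0,0,0,0,0],
    [0,0,0,0,0,0],
    [0,0,0,0,0,0],
    [0,0,0,0,0,0],
  ],
)

```text
time_s: 8.45
tcp_pos: [0.4151, 0.0809, 0.146]
orientation: [3.138, 0.154, 0.005]
wrist_force: [-0.5, 0.3, -2.8]
gripper_width: 0.0236
finger_force: 49.9
```

```bash
python3 -c "
from h import *
for n in('scene','side'): grab(n,n+'4')
rs=lambda im:cv2.resize(im,(400,400),interpolation=cv2.INTER_CUBIC)
s=cv2.imread('pics/scene4.png')[220:320,310:410]
d=cv2.imread('pics/side4.png')[180:280,220:320]
cv2.imwrite('pics/crop4.png',np.hstack([rs(s),rs(d)]))
o=status.get_obs();t=np.array(o['tcp_pos']);print(t,o['orientation'])
"
```

```text
[0.41483869 0.08090304 0.14556142] [3.13773408 0.15405202 0.00319869]
```

View pics/crop4.png

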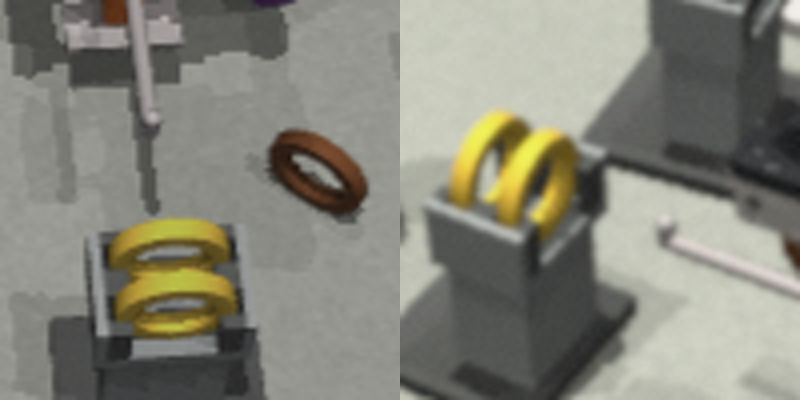

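The extended rod line passes through both hole centres: about (166,255) in the scene crop and (540,182) in the side crop. I'll insert now.

Request:
apply_moves(
  rows=[
    [0.08,0.007,0,0,0,0],
    [0.08,0.007,0,0,0,0],
    [0.08,0.007,0,0,0,0],
    [0.08,0.007,0,0,0,0],
    [0.08,0.007,0,0,0,0],
    [0.08,0.007,0,0,0,0],
    [0.08,0.007,0,0,0,0],
    [0,0,0,0,0,0],
  ],
)

```text
time_s: 9.35
tcp_pos: [0.4997, 0.0883, 0.1442]
orientation: [3.138, 0.154, 0.0]
wrist_force: [-0.4, -0.3, -2.9]
gripper_width: 0.024
finger_force: 49.9
```

Request:
apply_moves(
  rows=[
    [0.08,0.007,0,0,0,0],
    [0.08,0.007,0,0,0,0],
    [0.08,0.007,0,0,0,0],
    [0.08,0.007,0,0,0,0],
    [0.035,0.003,0,0,0,0],
    [0,0,0,0,0,0],
    [0,0,0,0,0,0],
    [0,0,0,0,0,0],
  ],
)

```text
time_s: 10.15
tcp_pos: [0.551, 0.0928, 0.1444]
orientation: [3.138, 0.154, -0.001]
wrist_force: [0.9, 0.2, -3.2]
gripper_width: 0.0237
finger_force: 49.9
```

```bash
python3 -c "
from h import *
for n in('scene','side'): grab(n,n+'5')
rs=lambda im:cv2.resize(im,(400,400),interpolation=cv2.INTER_CUBIC)
s=cv2.imread('pics/scene5.png')[230:330,310:410]
d=cv2.imread('pics/side5.png')[180:280,210:310]
cv2.imwrite('pics/crop5.png',np.hstack([rs(s),rs(d)]))
"
```

```text
(no output)
```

View pics/crop5.png

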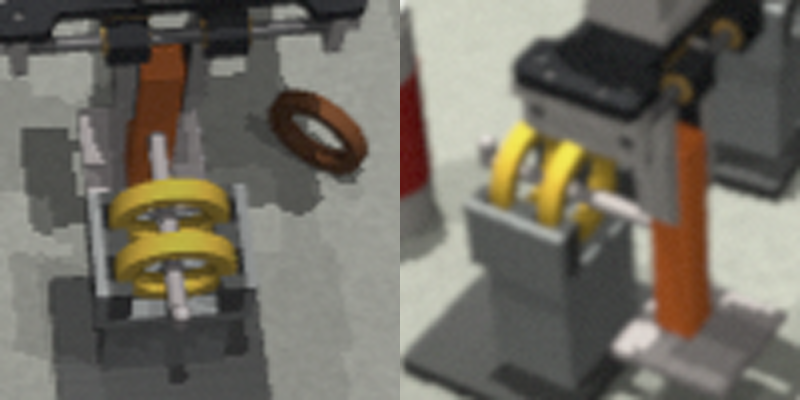

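The rod passes through both rings with its tip visible beyond the far one, so I'll lift.

Request:
apply_moves(
  rows=[
    [0,0,0.05,0,0,0],
    [0,0,0.05,0,0,0],
    [0,0,0.03,0,0,0],
    [0,0,0.03,0,0,0],
    [0,0,0.03,0,0,0],
    [0,0,0.04,0,0,0],
    [0,0,0.05,0,0,0],
    [0,0,0.05,0,0,0],
    [0,0,0.05,0,0,0],
    [0,0,0.05,0,0,0],
    [0,0,0.05,0,0,0],
    [0,0,0.05,0,0,0],
    [0,0,0.05,0,0,0],
    [0,0,0.05,0,0,0],
    [0,0,0.05,0,0,0],
    [0,0,0.03,0,0,0],
    [0,0,0.02,0,0,0],
    [0,0,0,0,0,0],
    [0,0,0,0,0,0],
  ],
)

```text
time_s: 12.15
tcp_pos: [0.5513, 0.0929, 0.2536]
orientation: [3.138, 0.154, -0.001]
wrist_force: [-0.0, 0.2, -4.6]
gripper_width: 0.0239
finger_force: 49.9
```

Request:
apply_moves(
  rows=[
    [-0.012,0.04,0,0,0,0],
    [-0.023,0.08,0,0,0,0.001],
    [-0.035,0.12,0,0,0,0.001],
    [-0.04,0.14,0,0,0,0.001],
    [-0.04,0.14,0,0,0,0.001],
    [-0.04,0.14,0,0,0,0.001],
    [-0.04,0.14,0,0,0,0.001],
    [-0.04,0.14,0,0,0,0.001],
    [-0.04,0.14,0,0,0,0.001],
    [-0.04,0.14,0,0,0,0.001],
    [-0.04,0.14,0,0,0,0.001],
    [-0.04,0.14,0,0,0,0.001],
    [-0.035,0.12,0,0,0,0.001],
    [-0.03,0.1,0,0,0,0.001],
    [-0.02,0.07,0,0,0,0.001],
    [-0.009,0.03,0,0,0,0.001],
    [0,0,0,0,0,0],
    [0,0,0,0,0,0],
    [0,0,0,0,0,0],
    [0,0,0,0,0,0],
  ],
)

```text
time_s: 14.15
tcp_pos: [0.4732, 0.3652, 0.2541]
orientation: [3.135, 0.202, 0.0]
wrist_force: [0.1, 0.3, -4.4]
gripper_width: 0.0236
finger_force: 49.9
```

```bash
python3 -c "
from h import *
for n in('wrist','side'): grab(n,n+'6')
w=cv2.imread('pics/wrist6.png');s=cv2.resize(cv2.imread('pics/side6.png')[230:450,90:330],(400,367))
c=np.zeros((600,800,3),np.uint8);c[:300,:400]=cv2.resize(w,(400,300),interpolation=cv2.INTER_AREA);c[:367,400:]=s
cv2.imwrite('pics/crop6.png',c)
o=status.get_obs();print(o['tcp_pos'],o['orientation'])
"
```

```text
[0.47309278 0.36540794 0.25405781] [3.13498121e+00 2.02010330e-01 2.45059229e-04]
```

View pics/crop6.png

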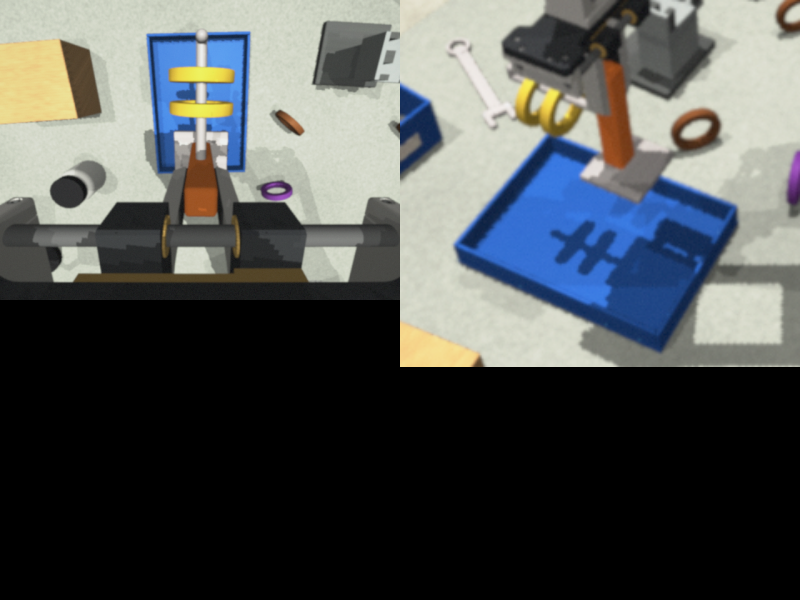

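Both rings hang on the rod above the tray. The tray rim corners in the wrist crop are at (147,34), (250,32), (245,171) and (158,171).

```bash
python3 -c "
from h import *
P=np.array([onz('wrist6',(1.6*a,1.6*b),.035) for a,b in [(147,34),(250,32),(245,171),(158,171)]]);print(P,P.mean(0))
c=P.mean(0);e=(P[0]+P[1]-P[2]-P[3])/2;y=np.arctan2(e[1],e[0]);print(np.degrees(y),np.linalg.norm(e),c[:2]-.04*np.array([np.cos(y),np.sin(y)]))"
```

```text
[[0.62835985 0.48013566 0.035     ]
 [0.65411897 0.30492675 0.035     ]
 [0.40109229 0.26630533 0.035     ]
 [0.37817564 0.44241106 0.035     ]] [0.51543669 0.3734447  0.035     ]
8.626995231387731 0.25448473827953116 [0.47588926 0.36744465]
```

Request:
apply_moves(
  rows=[
    [0.01,0.007,-0.04,0,0,0],
    [0.01,0.007,-0.08,0,0,0],
    [0,0,-0.1,0,0,0],
    [0,0,-0.1,0,0,0],
    [0,0,-0.1,0,0,0],
    [0,0,-0.1,0,0,0],
    [0,0,-0.1,0,0,0],
    [0,0,-0.1,0,0,0],
    [0,0,-0.1,0,0,0],
    [0,0,-0.08,0,0,0],
    [0,0,-0.05,0,0,0],
    [0,0,-0.03,0,0,0],
    [0,0,0,0,0,0],
    [0,0,0,0,0,0],
    [0,0,0,0,0,0],
  ],
)

```text
time_s: 15.75
tcp_pos: [0.4764, 0.3683, 0.108]
orientation: [-3.134, -0.203, -0.003]
wrist_force: [1.0, -0.3, -4.4]
gripper_width: 0.0238
finger_force: 49.9
```

Request:
apply_moves(
  rows=[
    [0,0,-0.007,0,0,0],
    [0,0,-0.007,0,0,0],
    [0,0,-0.007,0,0,0],
    [0,0,-0.007,0,0,0],
    [0,0,0,0,0,0],
    [0,0,0,0,0,0],
    [0,0,0,0,0,0],
  ],
)

```text
time_s: 16.45
tcp_pos: [0.4759, 0.368, 0.1028]
orientation: [3.135, 0.203, 0.0]
wrist_force: [-0.6, -0.6, -4.8]
gripper_width: 0.0236
finger_force: 49.9
```

Request:
apply_moves(
  rows=[
    [0,0,-0.007,0,0,0],
    [0,0,-0.007,0,0,0],
    [0,0,-0.007,0,0,0],
    [0,0,0,0,0,0],
    [0,0,0,0,0,0],
    [0,0,0,0,0,0],
  ],
)

```text
time_s: 17.05
tcp_pos: [0.4759, 0.368, 0.0997]
orientation: [3.135, 0.203, 0.0]
wrist_force: [-0.2, 0.7, -3.5]
gripper_width: 0.0236
finger_force: 49.9
```

Request:
apply_moves(
  rows=[
    [0,0,-0.006,0,0,0],
    [0,0,0,0,0,0],
    [0,0,0,0,0,0],
    [0,0,0,0,0,0],
  ],
)

```text
time_s: 17.45
tcp_pos: [0.4759, 0.368, 0.0987]
orientation: [3.135, 0.203, 0.0]
wrist_force: [0.8, 0.3, -4.2]
gripper_width: 0.024
finger_force: 49.9
```

Request:
apply_moves(
  rows=[
    [0,0,-0.005,0,0,0],
    [0,0,0,0,0,0],
    [0,0,0,0,0,0],
    [0,0,0,0,0,0],
  ],
)

```text
time_s: 17.85
tcp_pos: [0.476, 0.3681, 0.0984]
orientation: [-3.135, -0.203, -0.001]
wrist_force: [-0.6, -0.2, -1.4]
gripper_width: 0.0239
finger_force: 49.9
```

Request:
apply_moves(
  rows=[
    [0,0,-0.004,0,0,0],
    [0,0,0,0,0,0],
    [0,0,0,0,0,0],
    [0,0,0,0,0,0],
  ],
)

```text
time_s: 18.25
tcp_pos: [0.4761, 0.368, 0.0983]
orientation: [-3.135, -0.203, -0.001]
wrist_force: [-1.6, -1.6, 3.4]
gripper_width: 0.0238
finger_force: 49.9
```

Request:
apply_moves(
  rows=[
    [0,0,0,0,0,0],
    [0,0,0,0,0,0],
    [0,0,0,0,0,0],
  ],
  grip_force=5,
)

```text
time_s: 18.55
tcp_pos: [0.4763, 0.3681, 0.0983]
orientation: [-3.135, -0.203, -0.002]
wrist_force: [-1.7, -1.6, 3.6]
gripper_width: 0.0237
finger_force: 5.0
```

Request:
apply_moves(
  rows=[
    [0,0,0,0,0,0],
    [0,0,0,0,0,0],
    [0,0,0,0,0,0],
    [0,0,0,0,0,0],
    [0,0,0,0,0,0],
    [0,0,0,0,0,0],
    [0,0,0,0,0,0],
    [0,0,0,0,0,0],
  ],
  gripper=0.3,
)

```text
time_s: 19.35
tcp_pos: [0.4759, 0.368, 0.0974]
orientation: [3.135, 0.203, 0.0]
wrist_force: [-0.0, -0.1, -0.1]
gripper_width: 0.0609
finger_force: 0.0
```

Request:
apply_moves(
  rows=[
    [0,0,0.05,0,0,0],
    [0,0,0.1,0,0,0],
    [0,0,0.1,0,0,0],
    [0,0,0.15,0,0,0],
    [0,0,0.15,0,0,0],
    [0,0,0.15,0,0,0],
    [0,0,0.15,0,0,0],
    [0,0,0.15,0,0,0],
    [0,0,0.1,0,0,0],
    [0,0,0,0,0,0],
    [0,0,0,0,0,0],
    [0,0,0,0,0,0],
  ],
)

```text
time_s: 20.55
tcp_pos: [0.4755, 0.3677, 0.2615]
orientation: [3.134, 0.203, -0.002]
wrist_force: [0.4, 0.1, 0.3]
gripper_width: 0.0611
finger_force: 0.0
```

```bash
python3 -c "
from h import *
for n in('wrist','side'): grab(n,n+'7')
w=cv2.imread('pics/wrist7.png');s=cv2.resize(cv2.imread('pics/side7.png')[230:450,90:330],(400,367))
c=np.zeros((367,800,3),np.uint8);c[:300,:400]=cv2.resize(w,(400,300),interpolation=cv2.INTER_AREA);c[:,400:]=s
cv2.imwrite('pics/crop7.png',c)
"
```

```text
(no output)
```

View pics/crop7.png

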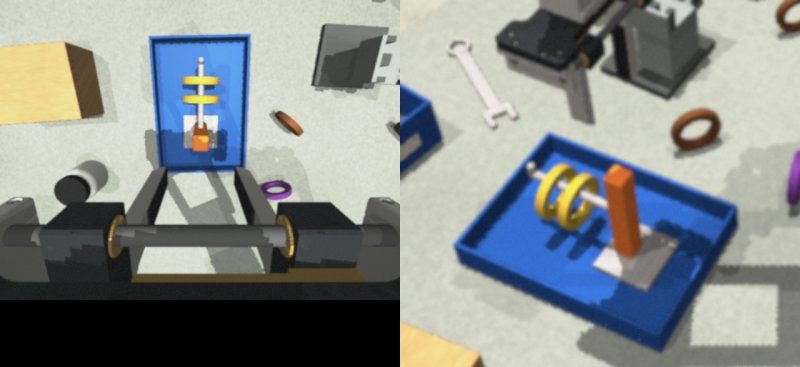

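The skewer stands upright in the tray with both rings on the rod, and the gripper is clear.

```bash
python3 -c "
from rig import job_done
print(job_done())"
```

```text
the job is handed in; nothing more can be done
None
```

The skewer is standing upright on its foot in the blue tray with both yellow rings hanging on the rod, set down gently and released. I handed the job in at about 21 s; it gave no verdict back.

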